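# Unfold the bench display's leg and stand it on the mat

### The job

First take the red cleaner can out of the way of the folding leg and stand it upright in the green tray. Then, with the display still in its blue holder, push its orange leg open until it reaches its stop. Finally lift the display out and stand it gently, leaning back on its open leg, wholly on the black mat and square to it, with its screen towards the yellow stripe; leave the other things on the bench where they are and let neither the can nor the display fall over.

Things in the scene. Friction and masses are not known exactly. Their poses are not given: they have to be found in the camera images.
- display: loose grey flat display unit, 0.45 kg (varies) with its leg, 14 mm thick (x) x 140 wide (y) x 135 high (z). Origin: centre of its underside; +x points out of its back, the dark screen faces -x. Starts upright in the holder's slot, screen to -x, with 1 mm play each way across the slot (it may lean up to 0.1 rad in it) and 2.5 mm along it. Leg fully open, it stands stably leaning back (top to +x) 0.30 rad, on its rear bottom edge and the leg's foot.
- display_top (a point): middle of the display's top edge, 135 mm above its underside: pinch here over the 14 mm thickness; the top 40 mm near the middle are free of the leg
- leg (a joint): orange prop leg on the display's back, rad: 0 = folded flat along the back towards the display's +y side, 1.571 = open at its hard stop, straight out of the back (+x). Starts at 0 to 0.45. Upright hinge at display x = +10.5 mm, y = 0; plate 5 mm thick, 100 mm long, 32 to 92 mm above the display's underside, the last 28 mm (tab) up to 129 mm. Hinge friction 0.03 N m holds it where it is left.
- leg_tab (a point): centre of the leg's tab, 86 mm from the hinge, 110 mm above the display's underside. Axes turn with the leg: y from hinge to free end, +x the way it opens (push on the face that looks to -x), z up. Folded, the tab projects 30 mm past the display's +y edge: it can be pushed there from the screen side towards the back, then on round the arc.
- leg_foot (a point): the leg's foot: lowest outer corner of its free end, 100 mm from the hinge, 32 mm above the display's underside
- holder_slot (a point): middle of the slot floor of the blue fixed holder, 6 mm above the bench; y along the slot, +x to the back. Base plate 150 (x) x 190 x 6 mm, its centre 55 mm to +x of this point; slot 16 mm wide, 145 mm long, all its walls 25 mm high above the slot floor. The holder stands in any of three areas of the bench (left, middle, right), turned up to 0.3 rad.
- can: loose red upright spray can with white band and cap, diameter 52 mm up to 108 mm, cap diameter 36 mm up to its full height of 135 mm, 0.25 kg (varies). Origin: centre of its underside, z up. It starts on the holder's base plate behind the display, where the leg must swing, its middle 73 to 91 mm behind the display's middle plane.
- tray: fixed green open tray, 130 mm (x) x 190 mm (y) x 28 mm high outside, walls and floor 5 mm thick. Origin: centre of its underside. Its area, one of three, and yaw vary. The jar stands in its one half, the other half is free.
- mat: fixed flat black rubber mat 190 mm (x) x 200 mm (y), 3 mm thick, a yellow stripe along its -x edge. Origin: centre of its underside. Its area, one of three, and yaw vary.
- jar: loose amber glass jar, diameter 52 mm, 60 mm high, standing in the tray's +y half; leave alone. Origin: centre of its underside
- screwdriver: loose red screwdriver, 180 mm long, lying on the bench in front of the holder; leave alone. Origin: on the bench under its middle
- wrench: loose steel wrench, 170 mm long, lying on the bench in front of the tray; leave alone. Origin: on the bench under its middle
- mug: loose white mug, diameter 80 mm, 90 mm high, standing behind the mat; leave alone. Origin: centre of its underside
- bowl: loose steel bowl, diameter 160 mm, 75 mm high; leave alone. Origin: centre of its underside
- battery: loose black drill battery pack, 110 x 70 x 63 mm; leave alone. Origin: centre of its underside
- drill: loose blue and black cordless drill lying on its side, about 240 mm long, 60 mm high; leave alone. Origin: on the bench under the middle of its motor housing
Things that resemble listed ones, but are neither listed nor needed, are in the scene too. Several things have the shape of the can; the one meant has the colours described above.

How it is judged:
By the outcome, as a careful person would: the job done as asked, in the order asked, and still so for the second after the job is handed in, with the robot touching nothing.
It also fails if it takes over 72 s, if anything falls off the work surface, if the arm or the gripper's body presses on something with over 40 N, if the wrist force passes 120 N, or if a joint passes its speed limit or range.

### The arm

A 6-joint arm with a two-finger parallel gripper is mounted at the origin on the work surface. World frame = base frame: x ahead of the robot, y to its left, z up, the work surface at z = 0. Lengths are in mm, angles in rad, forces in N, time in s.
With the tool pointing down it reaches from about 275 to 750 mm from the base axis. Payload 10.2 kg.
Tool frame: the origin (TCP) lies midway between the tips of the shut fingers; the grasp point (between the pads) lies 19 mm behind it; z points along the fingers, y is the direction in which the jaws open and shut (so a half turn about z gives the same grasp; the last joint's range is limited). The gripper opens to 85 mm and grips with 20 to 120 N. Pads are 22 mm wide; open, the fingers measure 114 mm over their backs; the gripper's body (76 mm by 85 mm) begins 54 mm behind the grasp point. The pads swing forward as they close: fully open they stand 13 mm farther back than shut.
Start: joints at [1.031, 0.313, 1.498, -0, 1.331, -0.223], TCP at [163.565, 498.876, 231.294] pointing down, gripper open.
Joint ranges: [-2.94, 2.94], [-0.97, 2.17], [0.19, 2.56], [-1.23, 4.37], [0.02, 3.11], [-2.88, 2.88]. Speed limits (rad/s): [2.39, 2.39, 3.01, 3.14, 3.14, 3.14].

### API

Orientations are given as a unit quaternion [w, x, y, z].
In Python, from rig import sense, optics, ctrl gives the robot as it stands.
- The arm moves only by the tool play_rows, never from a script. Its argument "plan" is a list of rows, each a list of 7 numbers: the shift along the world's x, y, z in mm, then the turn, a rotation vector about the world's x, y, z in rad, then the opening, from -1 (shut) to 1 (fully open), so that 0 is half open. A call has 1 to 5 rows; each row shifts and turns the pose as measured when the row begins; what a row does not reach is not made up. A row lasts 1/12 s, in which the tool goes at most 41.7 mm and 7.16 degrees, less where a joint would pass 70% of its speed; a pose out of reach is approached as far as the arm can. A call is refused whole if a number of a shift passes 41.7 or a number of a turn 0.125, either way. A call with a gripper value outside its range is refused whole. The fingers move at their own pace and stop on an object; "grip_force" is the grip in N (left out, the last holds). Time passes only in rows, so rows that do not move let the fingers close. It gives the time, the measured TCP pose, the force and the opening at its end, in the units of the state.
- sense(): the state, without advancing time (a new reading comes with each control period).
- optics.capture(name): name is "scene" or "top" or "wrist"; returns a dict with "img" (400x640x3 uint8, blue, green, red), "fx", "fy", "cx", "cy" (pixels), "world_to_cam" (4x4, takes a point from world to camera coordinates). Camera axes: x right, y up, looking along -z (the intrinsics and any distortion apply to the point x, -y, -z); pixel columns grow to the right and rows downward; lengths in mm; the calibration is good to about 2 mm. A picture is of the moment at which its call begins. There is no depth.
- ctrl.finish_job(): hands the job in, once; it reports no verdict.
The state is a dict: "time_s": time; "joints": joint angles; "dq": joint speeds; "tau": joint torques, N m; "eef_pos": TCP position; "ee_rot": TCP orientation; "force": force on the tool from outside, world axes, zero at the start; "wrist_torque": the same for the moment, N m; "grip_width": opening from 0.0 (shut) to 1.0 (fully open).
Only numpy, scipy, OpenCV 4.12 (cv2) and the standard library are available. Lean on these libraries where they do the work, as an engineer would, in place of code of your own. Each camera call takes 0.05 s, during which the arm holds its last target. There are 200 camera calls.

## Working session

There is one attempt and no reset: what is moved stays moved. The work goes in short steps, Python scripts to look and compute and a tool call to move; the robot and the scene stay as the last step left them, time stands still between calls to the robot, and variables do not carry over. Pictures are saved under pics/ and viewed, about 8 in all and at most 12, crops included, and the job is handed in when it is done.

Besides the shell and the picture viewer there is one more tool, called in YAML: its name, and indented under it one key for each argument. play_rows: Moves the arm, as the interface text tells. Its arguments: {"type":"object","properties":{"plan":{"type":"array"},"grip_force":{"type":"number"}},"required":["plan"]}

```bash
ls; mkdir -p pics
python3 - <<'E'
from rig import sense, optics, ctrl
import cv2
s=sense();print(s)
for n in("scene","top"):
    c=optics.capture(n);cv2.imwrite(f"pics/{n}0.png",c["img"]);print(n,{k:v for k,v in c.items() if k!="img"})
E
```

```text
pics
{'time_s': 0.0, 'joints': array([ 1.03058800e+00,  3.13475544e-01,  1.49846798e+00, -7.58488972e-06,
        1.33101943e+00, -2.23434815e-01]), 'dq': array([ 3.80618668e-05, -1.06804659e-03,  5.02144785e-04,  2.35199714e-04,
       -1.67900893e-03,  3.56131075e-04]), 'tau': array([-7.57495727e-04, -4.12273800e+01, -2.59734195e+01, -3.51078988e-04,
        4.26922154e-03, -2.21862507e-06]), 'eef_pos': array([163.42534795, 498.62850464, 230.71038506]), 'ee_rot': array([-2.51876016e-04,  1.57724432e-01,  9.87482929e-01, -6.37181405e-04]), 'force': array([-0.08259084, -0.63647933,  0.79104977]), 'wrist_torque': array([ 0.00312005, -0.0300876 ,  0.04216762]), 'grip_width': 0.9980346614807678}
scene {'fx': 386.8611549109101, 'fy': 386.8611549109101, 'cx': 319.0892320097192, 'cy': 199.17568001225453, 'world_to_cam': array([[-5.83276632e-01,  8.12184672e-01,  1.20178860e-02,
         3.30927115e+02],
       [-4.23053417e-01, -3.16382792e-01,  8.49074635e-01,
         1.44422493e+02],
       [ 6.93407656e-01,  4.90161185e-01,  5.28136190e-01,
        -1.57545021e+03],
       [ 0.00000000e+00,  0.00000000e+00,  0.00000000e+00,
         1.00000000e+00]])}
top {'fx': 371.16852905167474, 'fy': 371.16852905167474, 'cx': 314.4423819161447, 'cy': 196.69579873934288, 'world_to_cam': array([[-9.57207367e-03, -9.99952464e-01, -1.85608709e-03,
        -8.14947796e+00],
       [ 9.96177177e-01, -9.69708014e-03,  8.68158887e-02,
        -5.72856729e+02],
       [-8.68297604e-02, -1.01798351e-03,  9.96222644e-01,
        -1.15923218e+03],
       [ 0.00000000e+00,  0.00000000e+00,  0.00000000e+00,
         1.00000000e+00]])}
```

View pics/top0.png

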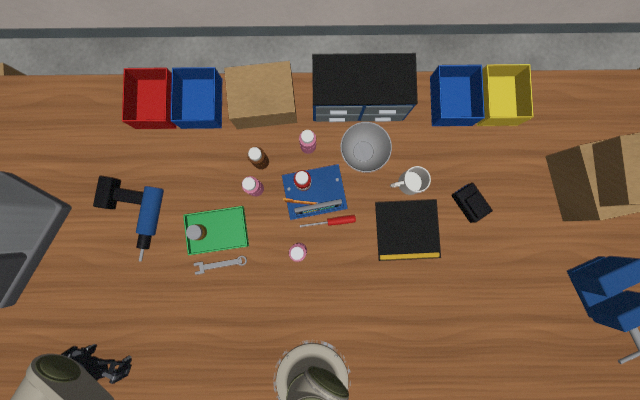

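View pics/scene0.png

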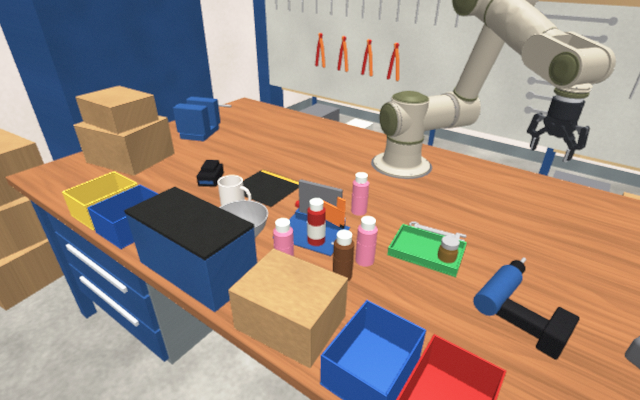

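```bash
cat > h.py <<'E'
from rig import sense, optics, ctrl
import cv2, numpy as np
def ray(c,u,v):
    R=c["world_to_cam"][:3,:3];t=c["world_to_cam"][:3,3]
    d=R.T@np.array([(u-c["cx"])/c["fx"],-(v-c["cy"])/c["fy"],-1.]);return -R.T@t,d
def onz(c,u,v,z):
    o,d=ray(c,u,v);return o+d*(z-o[2])/d[2]
def proj(c,P):
    p=c["world_to_cam"][:3,:3]@np.asarray(P,float)+c["world_to_cam"][:3,3]
    return np.array([c["cx"]+c["fx"]*p[0]/-p[2],c["cy"]+c["fy"]*p[1]/p[2]])
def tri(c1,p1,c2,p2):
    o1,d1=ray(c1,*p1);o2,d2=ray(c2,*p2)
    s=np.linalg.lstsq(np.c_[d1,-d2],o2-o1,rcond=None)[0]
    a,b=o1+d1*s[0],o2+d2*s[1];return (a+b)/2,np.linalg.norm(a-b)
def blobs(img,lo,hi,roi,amin=15):
    h=cv2.cvtColor(img,cv2.COLOR_BGR2HSV);m=cv2.inRange(h,lo,hi);k=np.zeros_like(m);x0,y0,x1,y1=roi;k[y0:y1,x0:x1]=255
    cs=cv2.findContours(m&k,cv2.RETR_EXTERNAL,cv2.CHAIN_APPROX_NONE)[0]
    return sorted([x for x in cs if cv2.contourArea(x)>=amin],key=cv2.contourArea,reverse=True)
def rect(c,cnt,z):
    P=np.array([onz(c,*(p[0]),z)[:2] for p in cnt],np.float32);r=cv2.minAreaRect(P);return r
E
python3 - <<'E'
from h import *
t=optics.capture("top");s=optics.capture("scene")
np.set_printoptions(precision=1,suppress=True)
for n,lo,hi,roi,z in [("tray",(45,100,60),(80,255,255),(170,190,270,270),28),("holder",(100,120,60),(125,255,255),(270,150,360,230),6),("stripe",(20,120,120),(35,255,255),(360,240,450,270),3),("mat",(0,0,0),(180,120,50),(360,190,455,270),3)]:
    b=blobs(t["img"],lo,hi,roi,10)
    r=rect(t,b[0],z);print(n,len(b),r,cv2.boundingRect(b[0]));print(cv2.boxPoints(r))
a=cv2.resize(t["img"][155:235,270:370],None,fx=5,fy=5,interpolation=cv2.INTER_CUBIC)
b=cv2.resize(s["img"][165:265,275:375],None,fx=4,fy=4,interpolation=cv2.INTER_CUBIC)
o=np.zeros((400,800,3),np.uint8);o[:400,:400]=cv2.resize(a,(500,400))[:,:400];o[:,400:]=b
cv2.imwrite("pics/crop1.png",o)
E
```

```text
tray 1 ((470.2098388671875, 300.32208251953125), (129.79937744140625, 193.2099151611328), 7.9390482902526855) (183, 206, 66, 49)
[[392.6 387. ]
 [419.3 195.7]
 [547.8 213.6]
 [521.1 405. ]]
holder 1 ((591.7208862304688, -12.74615478515625), (146.36314392089844, 187.722900390625), 10.738049507141113) (282, 165, 65, 54)
[[ 502.3   65.8]
 [ 537.3 -118.6]
 [ 681.1  -91.3]
 [ 646.1   93.1]]
stripe 1 ((382.068603515625, -316.31573486328125), (15.220860481262207, 189.58349609375), 2.1559641361236572) (380, 253, 60, 7)
[[ 370.9 -221.9]
 [ 378.  -411.3]
 [ 393.2 -410.8]
 [ 386.1 -221.3]]
mat 1 ((473.73193359375, -311.72808837890625), (169.95614624023438, 197.07936096191406), 2.2089240550994873) (376, 200, 64, 56)
[[ 385.  -216.5]
 [ 392.6 -413.5]
 [ 562.4 -406.9]
 [ 554.8 -210. ]]
```

View pics/crop1.png

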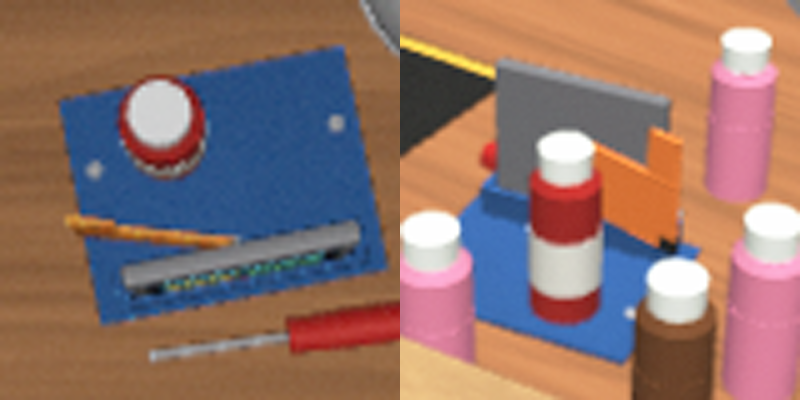

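The red can with the white band and cap, top (302,178), scene (316,222), is the only match. The pink ones at top (307,140), (252,186) and (297,253), and the brown one at (257,157), have the wrong colours. The leg is part open, at top (284,199).

Run:
```python
from h import *
np.set_printoptions(precision=1,suppress=True)
t=optics.capture("top");s=optics.capture("scene")
phi=.188;R=np.array([[np.cos(phi),-np.sin(phi)],[np.sin(phi),np.cos(phi)]]);slot=np.array([537.7,-23.])
L=lambda P:(R.T@(np.array(P)[:2]-slot))
cap=blobs(t["img"],(0,0,150),(180,60,255),(290,165,315,190))[0];r=cv2.minEnclosingCircle(cap);print("cap px",r)
P=onz(t,*r[0],141);print("can top view",P,L(P))
caps=blobs(s["img"],(0,0,150),(180,70,255),(303,195,330,215))
for c in caps: print("scene cap",cv2.boundingRect(c))
# can from scene: cap centre of top ellipse crop (566,145)
Q=onz(s,316.5,201.3,141);print("can scene view",Q,L(Q))
o=blobs(t["img"],(5,130,100),(22,255,255),(275,185,320,215));
for c in o[:2]:
    q=c[:,0,:];print("leg",cv2.contourArea(c),q[q[:,0].argmin()],q[q[:,0].argmax()])
print("tab top tri",*tri(t,(284.8,199.6),s,(342,198)))
T,_=tri(t,(284.8,199.6),s,(342,198));print(L(T))
# display top corners (rear-top edge) crop coords
for a,b in [((124,278),None),((360,232),None)]:
    for z in (141,):P=onz(t,270+a[0]/5,155+a[1]/5,z);print("disp",P,L(P))
```

```text
cap px ((301.02630615234375, 177.34210205078125), 6.658050060272217)
can top view [619.1  24.4 141. ] [88.9 31.4]
scene cap (309, 197, 15, 14)
can scene view [618.7  26.  141. ] [88.7 33. ]
leg 330.0 [275 185] [315 203]
tab top tri [556.1  70.6 137.2] 2.826327437476193
[35.6 88.5]
disp [523.2  42.9 141. ] [-2.  67.5]
disp [548.3 -92.8 141. ] [ -2.6 -70.6]
```

play_rows:
  plan:
    - [28,-29,0,0,0,0.035,1]
    - [28,-29,0,0,0,0.035,1]
    - [28,-29,0,0,0,0.035,1]
    - [28,-29,0,0,0,0.035,1]
    - [28,-29,0,0,0,0.035,1]
  grip_force: 40

```text
time_s: 0.72
eef_pos: [302.4, 351.8, 230.5]
ee_rot: [-0.001, 0.061, 0.998, 0.0]
force: [0.8, 0.5, 0.1]
grip_width: 1.0
```

play_rows:
  plan:
    - [28,-29,0,0,0,0.035,1]
    - [28,-29,0,0,0,0.035,1]
    - [28,-29,0,0,0,0.035,1]
    - [28,-29,0,0,0,0.035,1]
    - [28,-29,0,0,0,0.035,1]

```text
time_s: 1.13
eef_pos: [445.6, 199.9, 231.2]
ee_rot: [0.0, -0.031, 1.0, 0.001]
force: [0.6, 0.2, 0.4]
grip_width: 1.001
```

play_rows:
  plan:
    - [28,-29,0,0,0,0.035,1]
    - [28,-29,0,0,0,0.035,1]
    - [28,-29,0,0,0,0.035,1]
    - [28,-29,0,0,0,0.035,1]
    - [28,-29,0,0,0,0.035,1]

```text
time_s: 1.55
eef_pos: [588.5, 48.3, 231.4]
ee_rot: [0.0, -0.122, 0.993, 0.001]
force: [0.2, 0.9, -0.1]
grip_width: 1.003
```

play_rows:
  plan:
    - [20,-15,0,0,0,-0.056,1]
    - [10,-8,-10,0,0,0,1]
    - [0,0,-36,0,0,0,1]
    - [0,0,-36,0,0,0,1]
    - [0,0,-30,0,0,0,1]

```text
time_s: 1.97
eef_pos: [626.9, 14.6, 120.4]
ee_rot: [0.007, -0.089, 0.996, -0.002]
force: [1.2, -0.6, -0.7]
grip_width: 1.0
```

play_rows:
  plan:
    - [-7,9,0,0,0,0,1]
    - [0,0,0,0,0,0,1]
    - [0,0,0,0,0,0,1]

```text
time_s: 2.22
eef_pos: [616.5, 23.5, 111.9]
ee_rot: [0.001, -0.089, 0.996, 0.0]
force: [0.1, -0.9, 0.5]
grip_width: 0.999
```

play_rows:
  plan:
    - [2,1,-20,0,0,0,1]
    - [0,0,-12,0,0,0,1]
    - [0,0,0,0,0,0,1]
    - [0,0,0,0,0,0,0.3]
    - [0,0,0,0,0,0,-1]

```text
time_s: 2.63
eef_pos: [621.3, 23.3, 83.1]
ee_rot: [0.004, -0.089, 0.996, -0.001]
force: [0.0, 0.1, 0.3]
grip_width: 0.749
```

play_rows:
  plan:
    - [0,0,0,0,0,0,-1]
    - [0,0,0,0,0,0,-1]
    - [0,0,0,0,0,0,-1]
    - [0,0,0,0,0,0,-1]
    - [0,0,0,0,0,0,-1]

```text
time_s: 3.05
eef_pos: [621.8, 23.1, 85.0]
ee_rot: [0.005, -0.089, 0.996, -0.001]
force: [-0.7, -0.4, -2.8]
grip_width: 0.59
```

play_rows:
  plan:
    - [0,0,20,0,0,0,-1]
    - [0,0,35,0,0,0,-1]
    - [0,0,38,0,0,0,-1]
    - [0,0,35,0,0,0,-1]
    - [0,0,20,0,0,0,-1]

```text
time_s: 3.47
eef_pos: [616.8, 23.6, 231.3]
ee_rot: [-0.003, -0.089, 0.996, 0.001]
force: [-0.2, -0.2, -3.0]
grip_width: 0.593
```

play_rows:
  plan:
    - [-10,16,0,0,0,0,-1]
    - [-20,32,0,0,0,0,-1]
    - [-20,32,0,0,0,0,-1]
    - [-20,32,0,0,0,0,-1]
    - [-20,32,0,0,0,0,-1]

```text
time_s: 3.88
eef_pos: [527.3, 165.4, 236.9]
ee_rot: [0.003, -0.083, 0.997, -0.001]
force: [-0.0, 0.3, -3.1]
grip_width: 0.59
```

play_rows:
  plan:
    - [-20,32,0,0,0,0,-1]
    - [-14,22,0,0,0,0,-1]
    - [-6,10,0,0,0,0,-1]
    - [0,0,0,0,0,0,-1]

```text
time_s: 4.22
eef_pos: [480.0, 237.4, 237.1]
ee_rot: [0.002, -0.087, 0.996, -0.0]
force: [0.6, 0.2, -3.2]
grip_width: 0.591
```

Run:
```python
from h import *
np.set_printoptions(precision=3,suppress=True)
print(sense()["eef_pos"],sense()["ee_rot"])
w=optics.capture("wrist");t=optics.capture("top");print(w["world_to_cam"])
cv2.imwrite("pics/w1.png",np.hstack([w["img"],t["img"][150:350,100:420].repeat(2,0).repeat(2,1)])[:, :1280][::1])
im=np.hstack([cv2.resize(w["img"],(480,300)),cv2.resize(t["img"][150:350,160:374],(320,300))]);cv2.imwrite("pics/w1.png",im)
```

```text
[480.02  237.444 237.149] [ 0.002 -0.087  0.996 -0.   ]
[[  -0.173    0.985   -0.002 -150.558]
 [  -0.938   -0.165   -0.306  530.81 ]
 [  -0.302   -0.051    0.952 -227.907]
 [   0.       0.       0.       1.   ]]
```

View pics/w1.png

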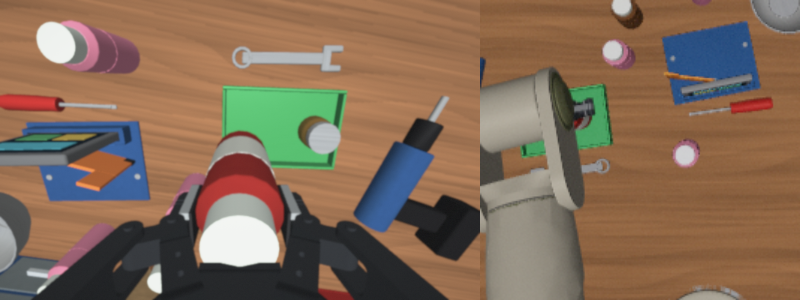

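play_rows:
  plan:
    - [-3,16,-10,0,0,0,-1]
    - [0,0,-30,0,0,0,-1]
    - [0,0,-30,0,0,0,-1]
    - [0,0,-30,0,0,0,-1]
    - [0,0,-20,0,0,0,-1]

```text
time_s: 4.73
eef_pos: [484.3, 247.6, 117.6]
ee_rot: [0.009, -0.082, 0.997, -0.001]
force: [0.0, 0.8, -3.1]
grip_width: 0.593
```

play_rows:
  plan:
    - [0,0,-5,0,0,0,-1]
    - [0,0,0,0,0,0,-1]
    - [0,0,0,0,0,0,-1]

```text
time_s: 4.98
eef_pos: [484.4, 244.2, 108.6]
ee_rot: [0.005, -0.08, 0.997, -0.002]
force: [0.5, 0.2, -2.4]
grip_width: 0.592
```

play_rows:
  plan:
    - [-7,9,-3,0,0,0,-1]
    - [0,0,-8,0,0,0,-1]
    - [0,0,-4,0,0,0,-1]
    - [0,0,0,0,0,0,-1]

```text
time_s: 5.32
eef_pos: [479.7, 253.7, 96.6]
ee_rot: [0.009, -0.08, 0.997, -0.001]
force: [-0.3, 0.7, -4.0]
grip_width: 0.587
```

play_rows:
  plan:
    - [-2,0,-6,0,0,0,-1]
    - [0,0,-3,0,0,0,-1]
    - [0,0,-2,0,0,0,-1]
    - [0,0,-2,0,0,0,-1]

```text
time_s: 5.65
eef_pos: [478.1, 253.9, 83.5]
ee_rot: [0.01, -0.08, 0.997, -0.001]
force: [0.5, -0.2, -1.2]
grip_width: 0.595
```

play_rows:
  plan:
    - [0,0,-1,0,0,0,-1]
    - [0,0,0,0,0,0,-0.2]
    - [0,0,0,0,0,0,0.4]
    - [0,0,0,0,0,0,1]
    - [0,0,0,0,0,0,1]

```text
time_s: 6.07
eef_pos: [480.0, 254.2, 84.5]
ee_rot: [0.012, -0.08, 0.997, -0.0]
force: [0.6, 0.5, -0.1]
grip_width: 0.952
```

play_rows:
  plan:
    - [0,0,0,0,0,0,1]
    - [0,0,5,0,0,0,1]
    - [0,0,20,0,0,0,1]
    - [0,0,35,0,0,0,1]
    - [0,0,40,0,0,0,1]

```text
time_s: 6.48
eef_pos: [476.1, 252.9, 181.1]
ee_rot: [0.005, -0.08, 0.997, -0.002]
force: [0.5, 0.4, 1.3]
grip_width: 1.0
```

play_rows:
  plan:
    - [0,0,40,0,0,0,-1]
    - [0,0,20,0,0,0,-1]
    - [0,0,0,0,0,0,-1]

```text
time_s: 6.73
eef_pos: [477.4, 253.4, 252.8]
ee_rot: [0.011, -0.08, 0.997, -0.001]
force: [-0.1, 0.7, 0.6]
grip_width: 0.602
```

play_rows:
  plan:
    - [4,-15,0,0,0.022,-0.12,-1]
    - [4,-15,0,0,0,-0.12,-1]
    - [4,-15,0,0,0,-0.12,-1]
    - [4,-15,0,0,0,-0.12,-1]
    - [4,-15,0,0,0,-0.12,-1]

```text
time_s: 7.15
eef_pos: [496.7, 178.0, 253.5]
ee_rot: [0.001, 0.227, 0.974, -0.0]
force: [0.2, -0.1, 0.4]
grip_width: -0.001
```

play_rows:
  plan:
    - [4,-15,0,0,0,-0.12,-1]
    - [4,-15,0,0,0,-0.12,-1]
    - [4,-15,0,0,0,-0.12,-1]
    - [4,-15,0,0,0,-0.12,-1]
    - [4,-15,0,0,0,-0.12,-1]

```text
time_s: 7.57
eef_pos: [516.0, 99.1, 250.3]
ee_rot: [-0.002, 0.515, 0.857, -0.001]
force: [-0.7, 0.2, -0.3]
grip_width: 0.002
```

play_rows:
  plan:
    - [4,-15,0,0,0,-0.12,-1]
    - [4,-15,0,0,0,-0.12,-1]
    - [0,0,0,0,0,-0.08,-1]
    - [0,0,0,0,0,0,-1]
    - [0,0,0,0,0,0,-1]

```text
time_s: 7.98
eef_pos: [523.7, 64.6, 247.0]
ee_rot: [-0.004, 0.653, 0.757, -0.003]
force: [0.3, 0.5, 0.5]
grip_width: 0.001
```

Run:
```python
from h import *
np.set_printoptions(precision=3,suppress=True)
s=sense();print(s["eef_pos"],s["ee_rot"],s["joints"])
w=optics.capture("wrist");cv2.imwrite("pics/w2.png",w["img"])
```

```text
[523.716  64.584 246.988] [-0.004  0.653  0.757 -0.003] [-0.1    0.313  1.457  0.     1.381 -0.247]
```

View pics/w2.png

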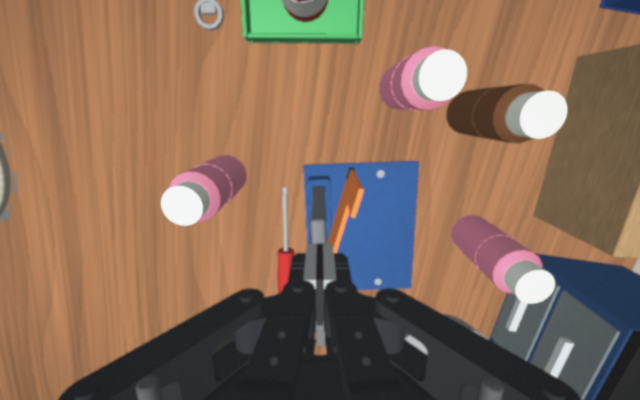

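Run:
```python
from h import *
np.set_printoptions(precision=1,suppress=True)
w=optics.capture("wrist")
b=blobs(w["img"],(100,120,50),(125,255,255),(290,140,430,300),100)[0]
r=rect(w,b,6);print(r,cv2.boxPoints(r))
for z in (135,):
  o=blobs(w["img"],(5,150,100),(20,255,255),(325,160,372,260),30)
h=cv2.cvtColor(w["img"],cv2.COLOR_BGR2HSV);m=cv2.inRange(h,(3,170,150),(16,255,255));
cs=cv2.findContours(m[160:260,325:372],cv2.RETR_EXTERNAL,cv2.CHAIN_APPROX_NONE,)[0]
c=max(cs,key=cv2.contourArea);q=c[:,0]+[325,160];print(cv2.approxPolyDP(q,2,True)[:,0])
phi=.17;slot=np.array([537.7,-23.]);R=np.array([[np.cos(phi),-np.sin(phi)],[np.sin(phi),np.cos(phi)]])
W=lambda x,y,z:np.r_[slot+R@[x,y],z]
for n,p in dict(dtopF=W(-7,70,141),dtopB=W(7,70,141),slotend=W(0,72,6),tip=sense()["eef_pos"]).items(): print(n,p,proj(w,p))
im=cv2.resize(w["img"][140:300,260:420],(600,600),interpolation=cv2.INTER_CUBIC);cv2.imwrite("pics/w2c.png",im)
```

```text
((590.15966796875, -12.881584167480469), (145.73440551757812, 188.42726135253906), 10.544929504394531) [[ 501.3   66.4]
 [ 535.8 -118.8]
 [ 679.   -92.2]
 [ 644.6   93.1]]
[[351 172]
 [330 240]
 [334 244]
 [345 208]
 [352 211]
 [360 188]]
dtopF [519.   44.8 141. ] [312.2 220.5]
dtopB [532.8  47.2 141. ] [328.  220.2]
slotend [525.5  48.    6. ] [320.7 181.9]
tip [523.7  65.  247.2] [320.1 259. ]
```

View pics/w2c.png

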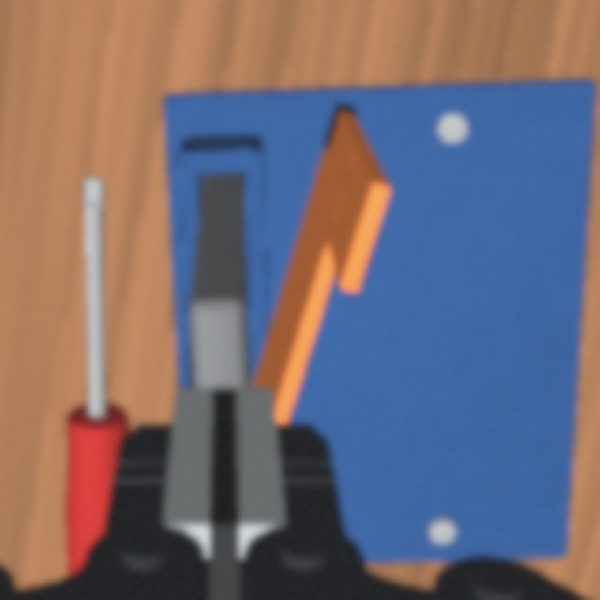

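play_rows:
  plan:
    - [0,0,-15,0,0,0.036,-1]
    - [0,0,-30,0,0,0,-1]
    - [0,0,-25,0,0,0,-1]
    - [0,0,-10,0,0,0,-1]
    - [0,0,0,0,0,0,-1]

```text
time_s: 8.5
eef_pos: [523.3, 67.3, 165.3]
ee_rot: [-0.002, 0.633, 0.774, -0.001]
force: [-0.5, 0.3, 1.3]
grip_width: 0.003
```

play_rows:
  plan:
    - [1,-4,-15,0,0,0,-1]
    - [0,0,-20,0,0,0,-1]
    - [0,0,-10,0,0,0,-1]
    - [0,0,-3,0,0,0,-1]
    - [0,0,0,0,0,0,-1]

```text
time_s: 8.92
eef_pos: [525.4, 64.8, 118.5]
ee_rot: [-0.0, 0.63, 0.777, -0.0]
force: [0.8, 0.7, 0.0]
grip_width: -0.004
```

play_rows:
  plan:
    - [13,0,-3,0,0,0,-1]
    - [13,0,-2,0,0,0,-1]
    - [13,-3,0,0,0,0,-1]
    - [12,-3,0,0,0,0,-1]
    - [0,0,0,0,0,0,-1]

```text
time_s: 9.33
eef_pos: [579.9, 59.6, 119.2]
ee_rot: [0.002, 0.628, 0.778, 0.002]
force: [0.5, -0.5, -0.6]
grip_width: 0.003
```

play_rows:
  plan:
    - [9,-8,-2,0,0,0,-1]
    - [9,-8,-2,0,0,0,-1]
    - [8,-9,0,0,0,0,-1]
    - [6,-9,0,0,0,0,-1]
    - [0,0,0,0,0,0,-1]

```text
time_s: 9.75
eef_pos: [612.7, 25.9, 119.7]
ee_rot: [0.004, 0.627, 0.779, 0.003]
force: [0.1, 0.2, -0.3]
grip_width: 0.001
```

play_rows:
  plan:
    - [3,-7,0,0,0,0,-1]
    - [3,-7,0,0,0,0,-1]
    - [1,-4,0,0,0,0,-1]
    - [0,0,0,0,0,0,-1]

```text
time_s: 10.08
eef_pos: [619.5, 7.1, 120.9]
ee_rot: [0.004, 0.627, 0.779, 0.003]
force: [-0.3, -0.1, -0.6]
grip_width: 0.0
```

play_rows:
  plan:
    - [0,-2,0,0,0,0,-1]
    - [0,-2,0,0,0,0,-1]
    - [0,0,0,0,0,0,-1]

```text
time_s: 10.33
eef_pos: [619.5, 4.4, 121.7]
ee_rot: [0.004, 0.627, 0.779, 0.005]
force: [-1.1, 2.3, 1.7]
grip_width: -0.001
```

play_rows:
  plan:
    - [0,-2,0,0,0,0,-1]
    - [0,-1,0,0,0,0,-1]
    - [0,0,0,0,0,0,-1]

```text
time_s: 10.58
eef_pos: [619.5, 3.4, 122.3]
ee_rot: [0.003, 0.626, 0.78, 0.006]
force: [-0.4, 2.8, 0.9]
grip_width: 0.001
```

play_rows:
  plan:
    - [0,-2,-2,0,0,0,-1]
    - [0,-2,0,0,0,0,-1]
    - [0,0,0,0,0,0,-1]

```text
time_s: 10.83
eef_pos: [620.4, 1.9, 121.6]
ee_rot: [0.003, 0.625, 0.78, 0.009]
force: [-0.4, 3.5, 2.7]
grip_width: 0.004
```

play_rows:
  plan:
    - [0,8,0,0,0,0,-1]
    - [0,10,0,0,0,0,-1]
    - [0,5,25,0,0,0,-1]
    - [0,0,40,0,0,0,-1]
    - [0,0,40,0,0,0,-1]

```text
time_s: 11.25
eef_pos: [615.4, 27.3, 219.5]
ee_rot: [-0.004, 0.625, 0.78, 0.002]
force: [0.4, 0.6, -0.2]
grip_width: 0.002
```

play_rows:
  plan:
    - [-15,-10,20,0,0,0,0.2]
    - [-25,-13,0,0,0,0,0.2]
    - [-25,-13,0,0,0,0,0.2]
    - [-12,-7,0,0,0,0,0.2]
    - [0,0,0,0,0,0,0.2]

```text
time_s: 11.67
eef_pos: [537.7, -14.5, 248.9]
ee_rot: [0.003, 0.624, 0.781, 0.004]
force: [-1.2, -0.6, 0.4]
grip_width: 0.601
```

Run:
```python
from h import *
np.set_printoptions(precision=3,suppress=True)
s=sense();print(s["eef_pos"],s["ee_rot"],s["grip_width"])
w=optics.capture("wrist");t=optics.capture("top");sc=optics.capture("scene")
a=cv2.resize(w["img"],(800,500))
b=cv2.resize(sc["img"][140:300,240:480],(400,266),interpolation=cv2.INTER_CUBIC)
im=np.zeros((600,800,3),np.uint8);im[:333,:400]=cv2.resize(w["img"][:,80:560],(400,333));im[333:,:400]=b[:267] if b.shape[0]>=267 else np.vstack([b,b[:1]]);im[:400,400:]=cv2.resize(t["img"][140:270,180:310+0],(400,400))
cv2.imwrite("pics/w3.png",im)
```

```text
[537.655 -14.546 248.94 ] [0.003 0.624 0.781 0.004] 0.6010472680685863
```

View pics/w3.png

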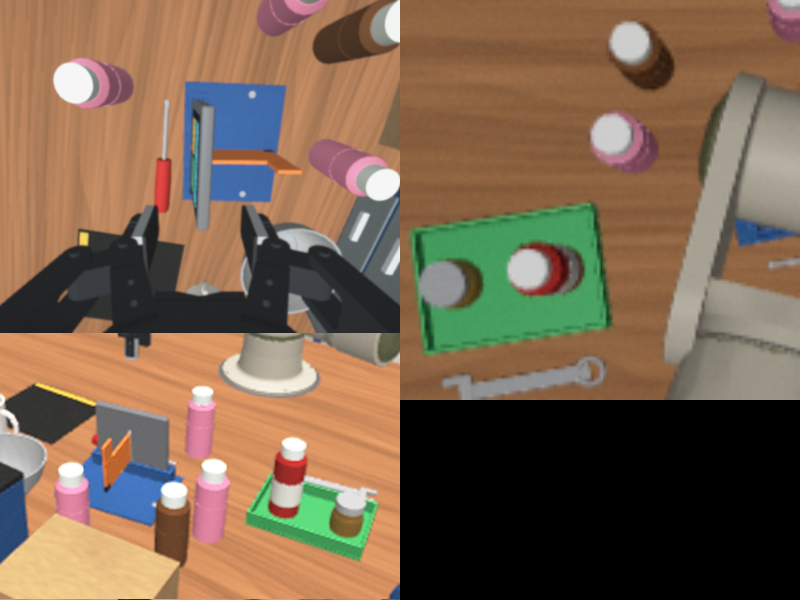

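Run:
```python
from h import *
np.set_printoptions(precision=2,suppress=True)
w=optics.capture("wrist");h=cv2.cvtColor(w["img"],cv2.COLOR_BGR2HSV)
for r in range(116,282,8):
    row=h[r,295:350]; print(r,[ "%d/%d"%(x[1],x[2]) for x in row[10:45:2]])
for n,p in dict(far=(80+1.2*206,121),near=(80+1.2*203,272)).items():
    P=onz(w,*p,141);print(n,p,P)
```

```text
116 ['157/169', '156/168', '158/168', '158/168', '157/169', '158/170', '157/172', '158/171', '157/172', '157/172', '159/167', '156/157', '155/164', '156/173', '157/172', '158/170', '158/169', '158/169']
124 ['156/168', '153/160', '90/110', '11/89', '8/90', '9/87', '9/83', '10/80', '13/79', '48/91', '100/117', '138/139', '151/165', '157/171', '158/173', '158/171', '158/169', '157/171']
132 ['158/165', '152/151', '91/90', '29/70', '12/87', '11/91', '11/93', '11/115', '8/152', '9/166', '9/164', '10/159', '8/154', '9/148', '10/132', '86/134', '156/172', '158/174']
140 ['157/169', '155/148', '56/78', '24/43', '108/40', '103/42', '36/70', '13/121', '8/155', '9/166', '8/162', '10/158', '10/153', '10/149', '14/128', '107/136', '159/172', '157/175']
148 ['158/168', '142/145', '89/123', '110/164', '101/144', '137/132', '50/82', '10/126', '10/157', '9/165', '8/161', '10/156', '8/152', '9/145', '21/124', '127/150', '159/175', '158/176']
156 ['157/172', '136/150', '94/135', '110/178', '114/152', '137/167', '54/94', '9/135', '8/159', '9/164', '10/160', '10/155', '8/150', '11/143', '36/121', '145/1
[... 2268 characters left out ...]
/183', '125/185', '125/185', '126/188']
260 ['126/180', '125/185', '124/179', '105/141', '18/85', '10/134', '8/150', '10/151', '10/148', '10/148', '11/144', '4/129', '104/165', '125/182', '125/186', '126/192', '125/188', '125/185']
268 ['125/184', '125/180', '125/174', '119/163', '42/122', '9/139', '12/151', '8/150', '12/149', '9/147', '9/141', '20/126', '116/169', '125/184', '125/191', '125/187', '125/185', '125/181']
276 ['125/179', '125/172', '125/167', '125/169', '111/172', '50/153', '21/148', '19/146', '18/143', '22/142', '39/144', '100/165', '125/188', '126/190', '125/185', '124/183', '125/180', '125/174']
far (327.2, 121) [531.98  52.4  141.  ]
near (323.6, 272) [560.41 -82.64 141.  ]
```

Run:
```python
from h import *
np.set_printoptions(precision=2,suppress=True)
w=optics.capture("wrist")
A=onz(w,326.6,130,141);B=onz(w,320,276,141);print(A,B,(A+B)/2,np.linalg.norm(A-B),"phi",np.arctan2(-(A-B)[0],(A-B)[1]),"width",onz(w,318.5,140,141)-onz(w,333.5,140,141),np.linalg.norm(onz(w,318.5,140,141)-onz(w,333.5,140,141)))
```

```text
[533.19  45.5  141.  ] [558.12 -87.33 141.  ] [545.66 -20.92 141.  ] 135.15203953945036 phi 0.18551537975948834 width [-12.    -2.73   0.  ] 12.309934544974128
```

play_rows:
  plan:
    - [5,-6,-10,-0.014,0.074,-0.038,0.2]
    - [0,0,-25,0,0,0,0.2]
    - [0,0,-25,0,0,0,0.2]
    - [0,0,-15,0,0,0,0.2]
    - [0,0,0,0,0,0,0.2]

```text
time_s: 12.33
eef_pos: [547.8, -17.7, 169.0]
ee_rot: [-0.022, 0.637, 0.77, -0.026]
force: [-0.1, 0.1, -0.6]
grip_width: 0.604
```

play_rows:
  plan:
    - [-4,-3,-15,0,0,0,0.2]
    - [0,0,-20,0,0,0,0.2]
    - [0,0,-10,0,0,0,0.2]
    - [0,0,-4,0,0,0,0.2]
    - [0,0,0,0,0,0,0.2]

```text
time_s: 12.75
eef_pos: [546.5, -19.6, 119.6]
ee_rot: [-0.021, 0.637, 0.771, -0.026]
force: [0.1, -0.0, 0.4]
grip_width: 0.604
```

play_rows:
  plan:
    - [-3,-2,-6,0,0,0,0.2]
    - [0,0,-3,0,0,0,0.2]
    - [0,0,0,0,0,0,0.2]
  grip_force: 25

```text
time_s: 13.0
eef_pos: [544.6, -21.8, 112.1]
ee_rot: [-0.02, 0.636, 0.771, -0.025]
force: [-0.1, -0.4, 0.4]
grip_width: 0.6
```

play_rows:
  plan:
    - [0,0,0,0,0,0,-0.2]
    - [0,0,0,0,0,0,-0.4]
    - [0,0,0,0,0,0,-0.55]
    - [0,0,0,0,0,0,-0.6]

```text
time_s: 13.33
eef_pos: [545.3, -22.0, 113.6]
ee_rot: [-0.019, 0.637, 0.771, -0.024]
force: [-0.0, -0.3, 0.6]
grip_width: 0.205
```

play_rows:
  plan:
    - [0,0,0,0,0,0,-0.66]
    - [0,0,0,0,0,0,-0.72]
    - [0,0,0,0,0,0,-0.8]
    - [0,0,0,0,0,0,-1]
    - [0,0,0,0,0,0,-1]

```text
time_s: 13.75
eef_pos: [544.1, -22.2, 113.8]
ee_rot: [-0.02, 0.637, 0.771, -0.025]
force: [-1.1, -0.9, 0.2]
grip_width: 0.162
```

play_rows:
  plan:
    - [0,0,0,0,0,0,-1]
    - [0,0,0,0,0,0,-1]
  grip_force: 60

```text
time_s: 13.92
eef_pos: [544.1, -22.2, 113.9]
ee_rot: [-0.02, 0.637, 0.77, -0.025]
force: [-1.4, -1.3, 1.5]
grip_width: 0.154
```

play_rows:
  plan:
    - [0.3,0,5,0,0,0,-1]
    - [0.5,0,9,0,0,0,-1]
    - [0.7,0.1,12,0,0,0,-1]
    - [0.7,0.1,12,0,0,0,-1]
    - [0,0,10,0,0,0,-1]

```text
time_s: 14.33
eef_pos: [545.3, -21.1, 161.3]
ee_rot: [-0.023, 0.636, 0.771, -0.026]
force: [0.1, -0.2, -4.4]
grip_width: 0.152
```

play_rows:
  plan:
    - [0,0,20,0,0,0,-1]
    - [0,0,30,0,0,0,-1]
    - [0,0,30,0,0,0,-1]
    - [0,0,20,0,0,0,-1]
    - [0,0,0,0,0,0,-1]

```text
time_s: 14.75
eef_pos: [544.4, -20.4, 268.6]
ee_rot: [-0.022, 0.636, 0.771, -0.025]
force: [0.8, 0.1, -4.7]
grip_width: 0.153
```

```bash
cat > g.py <<'E'
from h import *
from scipy.spatial.transform import Rotation as Ro
def err(al=.0375,tilt=.30):
    np.set_printoptions(precision=3,suppress=True)
    s=sense();q=s["ee_rot"];C=Ro.from_quat([q[1],q[2],q[3],q[0]])
    D=Ro.from_euler("ZY",[al,tilt])*Ro.from_quat([.70711,.70711,0,0])
    print("pos",s["eef_pos"],"t",s["time_s"],"force",s["force"],"rotvec",(D*C.inv()).as_rotvec(),"joints",s["joints"])
E
python3 -c "
from g import *
err();err(.185,.07)"
```

```text
pos [544.406 -20.378 268.564] t 14.75 force [ 0.828  0.13  -4.681] rotvec [-0.029  0.231 -0.153] joints [-0.24   0.372  1.32  -0.026  1.512 -0.429]
pos [544.406 -20.378 268.564] t 14.75 force [ 0.828  0.13  -4.681] rotvec [-0.003  0.002 -0.006] joints [-0.24   0.372  1.32  -0.026  1.512 -0.429]
```

play_rows:
  plan:
    - [-4,-14,0,0,0,-0.015,-1]
    - [-8,-26,0,-0.003,0.023,-0.015,-1]
    - [-9,-27,0,-0.003,0.023,-0.015,-1]
    - [-9,-27,0,-0.003,0.023,-0.015,-1]
    - [-9,-27,0,-0.003,0.023,-0.015,-1]

```text
time_s: 15.17
eef_pos: [503.8, -139.8, 265.8]
ee_rot: [-0.057, 0.66, 0.747, -0.058]
force: [0.1, 0.5, -4.9]
grip_width: 0.149
```

play_rows:
  plan:
    - [-9,-27,0,-0.003,0.023,-0.015,-1]
    - [-9,-27,0,-0.003,0.023,-0.015,-1]
    - [-9,-27,0,-0.003,0.023,-0.015,-1]
    - [-9,-27,0,-0.003,0.023,-0.015,-1]
    - [-8,-22,0,-0.003,0.023,-0.015,-1]

```text
time_s: 15.58
eef_pos: [455.8, -275.5, 259.5]
ee_rot: [-0.102, 0.684, 0.715, -0.101]
force: [-0.6, 0.3, -4.8]
grip_width: 0.155
```

play_rows:
  plan:
    - [-4,-12,0,0,0,0,-1]
    - [0,0,0,0,0,0,-1]
    - [0,0,0,0,0,0,-1]
    - [0,0,0,0,0,0,-1]

```text
time_s: 15.92
eef_pos: [450.2, -290.4, 254.9]
ee_rot: [-0.105, 0.685, 0.714, -0.1]
force: [-0.1, -0.0, -4.7]
grip_width: 0.152
```

Run:
```python
from g import *
err()
w=optics.capture("wrist");t=optics.capture("top");sc=optics.capture("scene")
im=np.zeros((600,800,3),np.uint8);im[:333,:400]=cv2.resize(w["img"][:,80:560],(400,333))
im[:400,400:]=cv2.resize(t["img"][140:280,340:480],(400,400))
im[333:,:400]=cv2.resize(sc["img"][100:260,180:420],(400,267))
cv2.imwrite("pics/w4.png",im)
```

```text
pos [ 450.208 -290.377  254.911] t 15.9167 force [-0.077 -0.027 -4.74 ] rotvec [-0.013  0.009 -0.002] joints [-0.702  0.47   1.238 -0.186  1.657 -0.739]
```

View pics/w4.png

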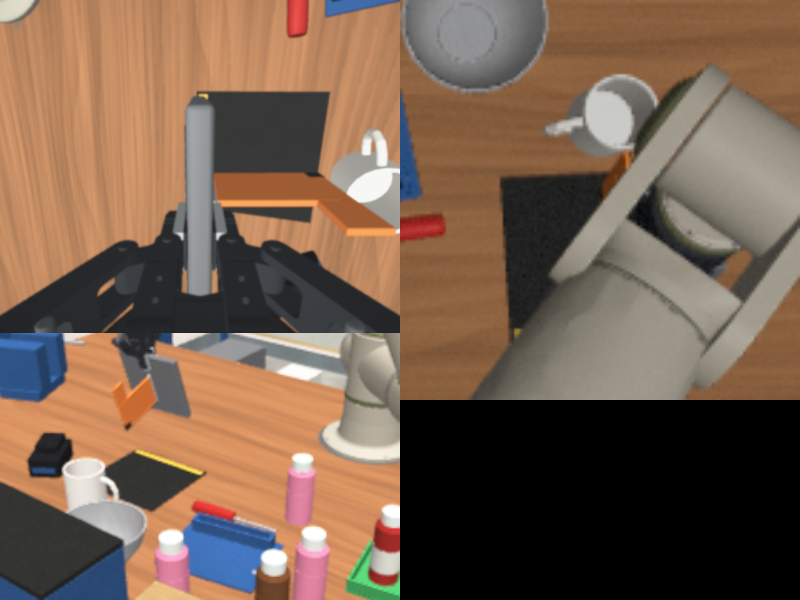

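play_rows:
  plan:
    - [-5,-8,0,-0.013,0.009,-0.002,-1]
    - [-5,-9,-15,0,0,0,-1]
    - [0,0,-25,0,0,0,-1]
    - [0,0,-25,0,0,0,-1]
    - [0,0,-10,0,0,0,-1]

```text
time_s: 16.48
eef_pos: [441.2, -307.8, 182.1]
ee_rot: [-0.098, 0.685, 0.714, -0.11]
force: [0.1, 1.1, -5.2]
grip_width: 0.154
```

play_rows:
  plan:
    - [0,0,0,0,0,0,-1]
    - [0,0,0,0,0,0,-1]

```text
time_s: 16.65
eef_pos: [440.6, -307.4, 181.0]
ee_rot: [-0.099, 0.684, 0.714, -0.11]
force: [0.5, 0.2, -5.1]
grip_width: 0.15
```

Run:
```python
from g import *
err();t=optics.capture("top");print("mug",onz(t,414,179,90),"rim near",onz(t,414,191,90))
```

```text
pos [ 440.606 -307.414  181.048] t 16.65 force [ 0.458  0.197 -5.143] rotvec [ 0.009  0.003 -0.006] joints [-0.726  0.521  1.356 -0.213  1.478 -0.726]
mug [ 617.882 -315.439   90.   ] rim near [ 581.402 -314.24    90.   ]
```

play_rows:
  plan:
    - [-3,-5,-10,0.009,0.003,-0.006,-1]
    - [0,0,-20,0,0,0,-1]
    - [0,0,-15,0,0,0,-1]
    - [0,0,-5,0,0,0,-1]
    - [0,0,0,0,0,0,-1]

```text
time_s: 17.12
eef_pos: [438.9, -315.6, 133.6]
ee_rot: [-0.099, 0.687, 0.712, -0.107]
force: [-0.3, -0.0, -5.1]
grip_width: 0.148
```

```bash
python3 -c "
from g import *
err()"
```

```text
pos [ 438.895 -315.643  133.56 ] t 17.1167 force [-0.313 -0.05  -5.135] rotvec [0.006 0.007 0.   ] joints [-0.741  0.573  1.401 -0.213  1.378 -0.714]
```

play_rows:
  plan:
    - [0,0,-10,0.006,0.007,0,-1]
    - [0,0,-6,0,0,0,-1]
    - [0,0,-3,0,0,0,-1]
    - [0,0,0,0,0,0,-1]

```text
time_s: 17.45
eef_pos: [439.5, -316.9, 114.9]
ee_rot: [-0.102, 0.686, 0.712, -0.108]
force: [-0.4, 0.4, -4.8]
grip_width: 0.145
```

Run:
```python
from g import *
err()
w=optics.capture("wrist");sc=optics.capture("scene")
im=np.zeros((600,800,3),np.uint8);im[:333,:400]=cv2.resize(w["img"][:,80:560],(400,333))
im[:400,400:]=cv2.resize(sc["img"][140:220,220:300],(400,400),interpolation=cv2.INTER_CUBIC)
cv2.imwrite("pics/w5.png",im[:400])
```

```text
pos [ 439.51  -316.866  114.87 ] t 17.45 force [-0.398  0.369 -4.846] rotvec [0.002 0.002 0.   ] joints [-0.742  0.601  1.41  -0.215  1.35  -0.708]
```

View pics/w5.png

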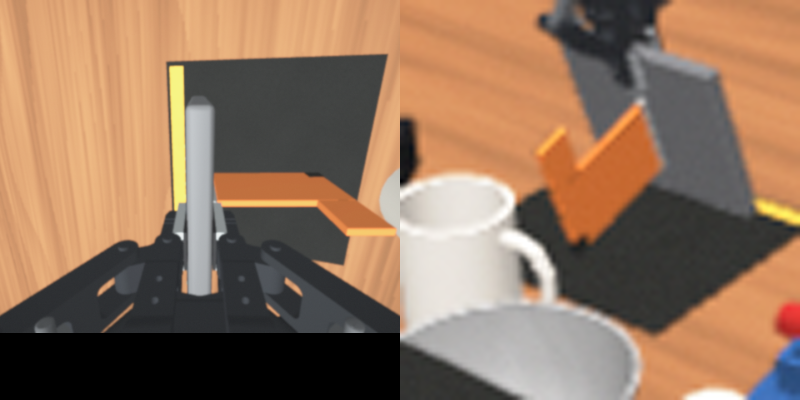

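Run:
```python
from g import *
w=optics.capture("wrist")
A,B,C=[onz(w,80+1.2*x,1.2*y,3)[:2] for x,y in((168,62),(387,55),(345,265))]
print(A,B,C,"yaws",np.arctan2((B-A)[1],(B-A)[0]),np.arctan2(-(B-C)[0],(B-C)[1]),np.linalg.norm(B-A),np.linalg.norm(B-C),"centre",(A+C)/2)
h=cv2.cvtColor(w["img"],cv2.COLOR_BGR2HSV);m=cv2.inRange(h,(20,100,120),(35,255,255))
L=[]
for r in range(85,235,10):
    x=np.where(m[r,250:330])[0]
    if len(x)>3:L.append(onz(w,250+x.mean(),r,3)[:2])
L=np.array(L);p=np.polyfit(L[:,1],L[:,0],1);print("stripe yaw",-p[0],L[0],L[-1])
```

```text
[ 368.61234506 -217.4281826 ] [ 555.83040389 -210.51313708] [ 564.94099407 -408.46918829] yaws 0.036918999749983146 0.045990843819133764 187.34572160541023 198.1655900097673 centre [ 466.77666957 -312.94868544]
stripe yaw 0.033450204258541005 [ 377.49609835 -225.48968952] [ 381.80313732 -350.90071208]
```

play_rows:
  plan:
    - [0,1,-2,0,0,0,-1]
    - [0,0,-2,0,0,0,-1]
    - [0,0,-1,0,0,0,-1]
    - [0,0,0,0,0,0,-1]

```text
time_s: 17.93
eef_pos: [440.1, -316.1, 111.3]
ee_rot: [-0.101, 0.686, 0.712, -0.108]
force: [-0.4, -0.4, -5.7]
grip_width: 0.156
```

play_rows:
  plan:
    - [0,0,-1,0,0,0,-1]
    - [0,0,-1,0,0,0,-1]
    - [0,0,0,0,0,0,-1]

```text
time_s: 18.18
eef_pos: [440.2, -316.1, 109.2]
ee_rot: [-0.1, 0.686, 0.712, -0.108]
force: [0.3, -0.2, -5.3]
grip_width: 0.15
```

play_rows:
  plan:
    - [0,0,-1,0,0,0,-1]
    - [0,0,0,0,0,0,-1]
    - [0,0,0,0,0,0,-1]

```text
time_s: 18.43
eef_pos: [440.2, -316.2, 108.2]
ee_rot: [-0.1, 0.686, 0.712, -0.108]
force: [0.0, 1.0, -5.1]
grip_width: 0.148
```

play_rows:
  plan:
    - [0,0,-1,0,0,0,-1]
    - [0,0,0,0,0,0,-1]
    - [0,0,0,0,0,0,-1]

```text
time_s: 18.68
eef_pos: [440.3, -316.5, 108.1]
ee_rot: [-0.1, 0.687, 0.712, -0.108]
force: [-1.2, 0.3, -3.3]
grip_width: 0.152
```

play_rows:
  plan:
    - [0,0,-1,0,0,0,-1]
    - [0,0,0,0,0,0,-1]
    - [0,0,0,0,0,0,-1]

```text
time_s: 18.93
eef_pos: [440.3, -316.8, 107.9]
ee_rot: [-0.1, 0.687, 0.712, -0.108]
force: [-1.3, 0.7, -2.1]
grip_width: 0.155
```

```bash
python3 -c "
from g import *
err();print(sense()['wrist_torque'])"
```

```text
pos [ 440.329 -316.785  107.931] t 18.9333 force [-1.318  0.727 -2.06 ] rotvec [0.007 0.005 0.   ] joints [-0.74   0.607  1.418 -0.217  1.331 -0.702]
[ 0.141 -0.218  0.07 ]
```

play_rows:
  plan:
    - [0,0,-1,0.003,0.005,0,-1]
    - [0,0,-0.5,0,0,0,-1]
    - [0,0,0,0,0,0,-1]

```text
time_s: 19.18
eef_pos: [440.6, -317.3, 107.9]
ee_rot: [-0.102, 0.686, 0.712, -0.109]
force: [-1.5, -0.2, -1.1]
grip_width: 0.155
```

play_rows:
  plan:
    - [0,0,0,0,0,0,-0.7]
    - [0,0,0,0,0,0,-0.66]
    - [0,0,0,0,0,0,-0.6]
    - [0,0,0,0,0,0,-0.5]
    - [0,0,0,0,0,0,-0.3]
  grip_force: 20

```text
time_s: 19.6
eef_pos: [440.9, -317.6, 107.7]
ee_rot: [-0.101, 0.686, 0.712, -0.109]
force: [0.5, 0.3, 0.2]
grip_width: 0.345
```

play_rows:
  plan:
    - [0,0,0,0,0,0,-0.1]
    - [0,0,0,0,0,0,0.1]
    - [0,0,0,0,0,0,0.1]
    - [0,0,0,0,0,0,0.1]

```text
time_s: 19.93
eef_pos: [441.1, -317.7, 107.6]
ee_rot: [-0.101, 0.686, 0.712, -0.109]
force: [-0.3, 0.1, 0.5]
grip_width: 0.552
```

Run:
```python
from g import *
err();w=optics.capture("wrist");h=cv2.cvtColor(w["img"],cv2.COLOR_BGR2HSV)
cv2.imwrite("pics/w6.png",w["img"])
for r in range(120,250,20):
    x=np.where((h[r,290:350,1]<30)&(h[r,290:350,2]>90))[0]+290;print(r,x.min() if len(x) else None,x.max() if len(x) else None)
```

```text
pos [ 441.099 -317.667  107.56 ] t 19.9333 force [-0.309  0.105  0.525] rotvec [ 0.006  0.001 -0.   ] joints [-0.739  0.612  1.412 -0.218  1.335 -0.702]
120 306 327
140 298 334
160 299 334
180 299 333
200 300 333
220 300 334
240 301 337
```

play_rows:
  plan:
    - [2.3,0,7.5,0,0,0,0.1]
    - [4.5,0,14,0,0,0,0.1]
    - [6,0,20,0,0,0,0.1]
    - [6,0,20,0,0,0,0.1]
    - [6,0,25,0,0,0,0.1]

```text
time_s: 20.4
eef_pos: [464.6, -315.9, 194.6]
ee_rot: [-0.106, 0.686, 0.712, -0.109]
force: [1.1, 0.2, -0.0]
grip_width: 0.549
```

play_rows:
  plan:
    - [0,0,38,0,0,0,0.1]
    - [-20,20,25,0,0,0,0.1]
    - [-28,28,0,0,-0.1,0,0.1]
    - [-28,28,0,0,-0.1,0,0.1]
    - [-28,28,0,0,-0.1,0,0.1]

```text
time_s: 20.82
eef_pos: [365.2, -213.4, 265.1]
ee_rot: [0.009, 0.694, 0.72, -0.004]
force: [-0.6, -0.2, 1.8]
grip_width: 0.545
```

play_rows:
  plan:
    - [0,38,0,0,0,0,0.1]
    - [0,38,0,0,0,0,0.1]
    - [0,38,0,0,0,0,0.1]
    - [0,38,0,0,0,0,0.1]
    - [0,0,0,0,0,0,0.1]

```text
time_s: 21.23
eef_pos: [355.9, -52.7, 268.7]
ee_rot: [0.014, 0.698, 0.716, -0.001]
force: [-0.3, -1.8, 1.1]
grip_width: 0.555
```

Run:
```python
from g import *
err();t=optics.capture("top");sc=optics.capture("scene")
im=np.zeros((600,800,3),np.uint8)
im[:300,:480]=cv2.resize(t["img"][60:360,80:560],(480,300))
im[:320,480:]=cv2.resize(t["img"][150:290,350:490],(320,320),interpolation=cv2.INTER_CUBIC)
im[330:600,:432]=cv2.resize(sc["img"],(432,270));im[330:600,480:800]=cv2.resize(sc["img"][140:235,220:332],(320,270),interpolation=cv2.INTER_CUBIC)
cv2.imwrite("pics/f.png",im)
```

```text
pos [355.929 -52.729 268.737] t 21.2333 force [-0.324 -1.778  1.115] rotvec [0.011 0.32  0.008] joints [-0.469 -0.111  1.872 -0.01   1.353 -0.493]
```

View pics/f.png

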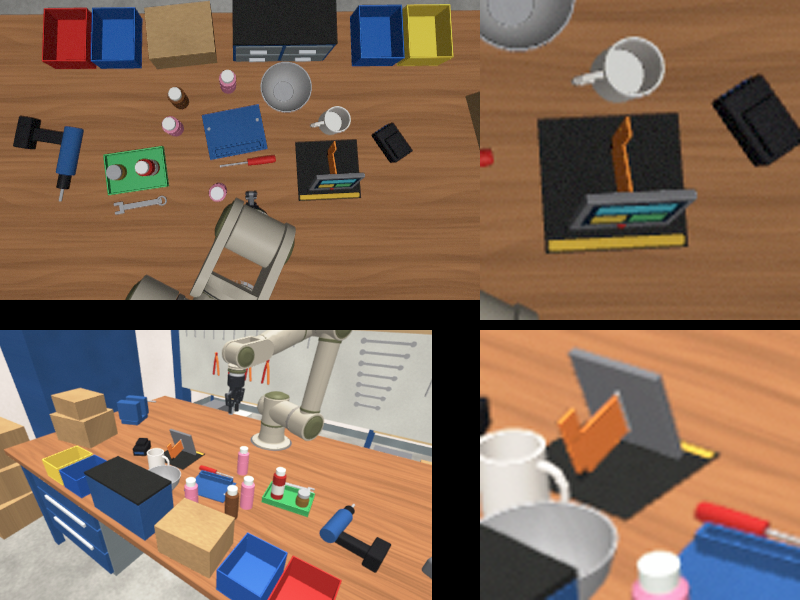

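```bash
python3 -c "
from rig import ctrl
print(ctrl.finish_job())"
```

```text
the job is handed in; nothing more can be done
None
```

I handed the job in at about 21 s of the 72 s allowed. All three steps were done in the order you asked.

- **Can:** The red can stands upright in the free half of the green tray. The jar beside it was not touched.
- **Leg:** I pushed it open in the holder until the push force rose to about 3.5 N, far above the hinge friction, so I took it to be at its stop. The next picture showed it straight out of the back.
- **Display:** I found it leaning back about 0.075 rad in the slot, so I gripped and lifted it at that tilt. I set it on the mat at 0.30 rad, squared to a measured mat yaw of 0.033 to 0.046 rad. I let go once most of its weight was on the mat.

**Last checks:** The final top and scene pictures show:
- the display standing on its open leg, with the screen towards the yellow stripe and the top edge parallel to it by eye;
- the other things still in place, as far as can be seen, and the arm clear of everything.

From the release pose I work out margins of about 25 mm to the mat edge on the closest sides. I did not measure the foot or bottom edge directly after letting go. No check failed. The only disagreement was that the mat yaw readings differed by about 0.01 rad.

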